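# Check the brake lever of the kitchen trolley's push handle

## Task

The push handle of the kitchen trolley is on its work stand on the worktop and its brake has just been adjusted: with the outside of the fingers, gently press the long brake lever in towards the rubber bar until it comes up against its stop, hold it there for a moment, and let it spring right out again. Then press it in to its stop a second time and finish while still holding it there, so that the gap left to the bar can be seen. Do not pinch the lever, leave the short lever alone, and leave everything else standing where it is.

Things in the scene. Friction and masses are not known exactly. Their poses are not given: they have to be found in the camera images.
- brake_lever (a joint): the long aluminium hand lever: a straight level blade 150 mm long from pivot to rounded end, 12 mm thick (the end 18 mm) and 18 mm tall, turning about an upright pivot. 0 rad = sprung fully out, 0.26 rad = against its firm stop, where the blade is nearly parallel to the rubber bar and still about 12 mm clear of it. A spring pushes it out: about 3 N at the press point to start it moving, about 8 N at the stop
- brake_lever_press (a point): the point on the long lever to press: 120 mm from the pivot, at the middle of the blade's thickness and height (z = 120 mm over the worktop). It moves with the lever: y points along the blade to the pivot, x across the blade, towards the rubber bar (the way to press), z up
- brake_lever_pivot (a point): the pivot axis of the long lever, at the blade's middle height; fixed to the bar, 40 mm in front of the bar's axis; x points square to the bar from lever to bar, y along the bar
- short_lever (a joint): the short hand lever on the same bar (80 mm long, otherwise alike), to be left alone; 0 rad = out, 0.26 rad = in. Either lever may be the one nearer the robot's left
- short_lever_press (a point): point on the short lever, 60 mm from its pivot, at the middle of the blade
- bar_mid (a point): middle of the level rubber bar's axis, 120 mm over the worktop; the bar is 32 mm thick and 380 mm long along y, held at both ends by dark tube legs on a plywood board 130 x 500 mm and 18 mm thick. x points away from the side the levers are on (roughly away from the robot); the levers stand on the -x side
- espresso_cup: white cup, 62 mm across, 55 mm tall, on the worktop in front of the levers; origin under its centre
- wrench: wrench 150 mm long lying on the worktop in front of the levers; origin under its middle
- spice_jar: small glass jar, 42 mm across, 50 mm tall, standing on the plywood board under the bar; origin under its centre
- mug: white mug, 80 mm across, 90 mm tall, behind the bar; origin under its centre
- tumbler: green glass tumbler, 74 mm across, 90 mm tall, behind the bar; origin under its centre
- screwdriver: screwdriver 180 mm long lying behind the bar; origin under its middle
- soap_bottle: white bottle, 60 mm across, 170 mm tall, behind the bar; origin under its centre

How it is judged:
By the outcome, as a careful person would: the job done as asked, in the order asked, and still so for the second after the job is handed in, while the arm keeps its last pose, push and grip.
It also fails if it takes over 38 s, if anything falls off the work surface, if the arm or the gripper's body presses on something with over 40 N, if the wrist force passes 120 N, or if a joint passes its speed limit or range.

## Robot

A 6-joint arm with a two-finger parallel gripper is mounted at the origin on the work surface. World frame = base frame: x ahead of the robot, y to its left, z up, the work surface at z = 0. Lengths are in m, angles in rad, forces in N, time in s.
With the tool pointing down it reaches from about 0.3 to 0.775 m from the base axis. Payload 14.6 kg.
Tool frame: the origin (TCP) lies midway between the tips of the shut fingers; the grasp point (between the pads) lies 19 mm behind it; z points along the fingers, y is the line along which they close (so a half turn about z gives the same grasp; the last joint's range is limited). The gripper opens to 94 mm and grips with 3 to 60 N. Pads are 16 mm wide; open, the fingers measure 119 mm over their backs; the gripper's body (75 mm by 177 mm) begins 78 mm behind the grasp point.
Start: joints at [-1.368, 0.3, 1.521, -0, 1.321, -0.067], TCP at [0.147, -0.53, 0.183] pointing down, gripper open.
Joint ranges: [-3.03, 3.03], [-0.79, 2.21], [0.23, 2.52], [-1.04, 4.18], [0, 3.07], [-2.55, 2.55]. Speed limits (rad/s): [2.22, 2.22, 2.57, 3.14, 3.14, 3.14].

## Interface

Orientations are given as [roll, pitch, yaw] about the fixed x, y, z axes, in that order (R = Rz(yaw) Ry(pitch) Rx(roll)).
In Python, from station import telemetry, optics, ctrl gives the robot as it stands.
- The arm moves only by the tool carry_out, never from a script. Its argument "plan" is a list that holds one entry, the list of rows, each a list of 7 numbers: the shift along the tool's x, y, z in mm, then the turn, a rotation vector about the tool's x, y, z in rad, then the finger opening in mm, from 0 to 94. A call has 1 to 20 rows; each row shifts and turns the commanded pose from where the row before left it, along the tool's axes as they then stand; what a row does not reach is not made up. A row lasts 1/12 s, in which the tool goes at most 41.7 mm and 7.16 degrees, less where a joint would pass 70% of its speed; a pose out of reach is approached as far as the arm can. A call with a gripper value outside its range is refused whole. The fingers move at their own pace and stop on an object; "squeeze" is the grip in N (left out, the last holds). Time passes only in rows, so rows that do not move let the fingers close. It gives the time, the measured TCP pose, the force, the opening and the grip force at its end, in the units of the state.
- telemetry.get_obs(): the state, without advancing time (a new reading comes with each control period).
- optics.camera(name): name is "side" or "top"; returns a dict with "pixels" (480x640x3 uint8, red, green, blue), "intrinsics" (3x3 intrinsics, pixels), "dist_coeffs" ([k1, k2, p1, p2, k3] as OpenCV has them; the pictures are not rectified), "origin" and "rotation" of the camera in the world. Camera axes: x right, y down, z forward; pixel columns grow to the right and rows downward; lengths in m; the calibration is good to about 2 mm. A picture is of the moment at which its call begins. There is no depth.
- ctrl.hand_in(): hands the job in; it is judged then, once.
The state is a dict: "time_s": time; "qpos": joint angles; "joint_vel": joint speeds; "tau": joint torques, N m; "ee_pos": TCP position; "eef_rot": TCP orientation; "force": force on the tool from outside, world axes, zero at the start; "moment": the same for the moment, N m; "grip_width": finger opening in m; "grip_force": force on a finger pad.
Only numpy, scipy, OpenCV 4.12 (cv2) and the standard library are available. Lean on these libraries where they do the work, as an engineer would, in place of code of your own. Each camera call takes 0.05 s, during which the arm holds its last target. There are 200 camera calls.

## Working session

There is one attempt and no reset: what is moved stays moved. The work goes in short steps, Python scripts to look and compute and a tool call to move; the robot and the scene stay as the last step left them, time stands still between calls to the robot, and variables do not carry over. Pictures are saved under pics/ and viewed, at most 10 in all, crops included, and the job is handed in when it is done.

Besides the shell and the picture viewer there is one more tool, called by a JSON object that holds its "api" and its "payload". carry_out: Moves the arm, as the interface text tells. Its arguments: {"type":"object","properties":{"plan":{"type":"array","items":{"type":"array","items":{"type":"array","items":{"type":"number"}}}},"squeeze":{"type":"number"}},"required":["plan"]}

```bash
mkdir -p pics
cat > h.py <<'E'
import numpy as np, cv2, pickle
from station import telemetry, optics, ctrl
def snap(n,tag):
    c=optics.camera(n); cv2.imwrite(f'pics/{tag}.png',c['pixels'][:,:,::-1]); pickle.dump(c,open(f'{tag}.pkl','wb')); return c
def load(tag): return pickle.load(open(f'{tag}.pkl','rb'))
def ray(c,uv):
    p=cv2.undistortPoints(np.array([[uv]],float),np.array(c['intrinsics']),np.array(c['dist_coeffs']))[0,0]
    return np.array(c['origin']),np.array(c['rotation'])@np.array([p[0],p[1],1])
def onz(c,uv,z):
    o,d=ray(c,uv); return o+d*(z-o[2])/d[2]
def proj(c,P):
    R=np.array(c['rotation']); t=-R.T@np.array(c['origin'])
    return cv2.projectPoints(np.array(P,float).reshape(-1,3),cv2.Rodrigues(R.T)[0],t,np.array(c['intrinsics']),np.array(c['dist_coeffs']))[0][:,0]
E
python3 - <<'E'
from h import *
for n in('top','side'):
    c=snap(n,n+'1'); print(n,c['origin'],c['rotation'])
print(telemetry.get_obs())
E
```

```text
top [0.50018621 0.07222899 0.97768018] [-3.0336447   0.02590794 -1.593222  ]
side [0.45609415 0.70232169 0.8242028 ] [-2.44188051  0.01779424 -2.93744427]
{'time_s': 0.1, 'qpos': array([-1.36758501e+00,  3.00423400e-01,  1.52151972e+00, -1.75644454e-05,
        1.32073018e+00, -6.65800287e-02]), 'joint_vel': array([-1.35174085e-03, -2.89153181e-03, -1.84877410e-03,  1.56361321e-03,
       -3.18578940e-05, -9.31517298e-04]), 'tau': array([ 9.22985819e-04, -5.32644224e+01, -3.53283870e+01,  7.09332875e-02,
        2.35018943e-02, -6.46865396e-05]), 'ee_pos': array([ 0.14654022, -0.52983972,  0.18273848]), 'eef_rot': array([-3.14051328e+00, -5.49202172e-05,  2.69795669e-01]), 'force': array([ 0.1958176 , -0.30323822,  0.08014285]), 'moment': array([-0.00671348,  0.0371258 , -0.00386669]), 'grip_force': 0.0, 'grip_width': 0.09358918911316237}
```

View pics/top1.png

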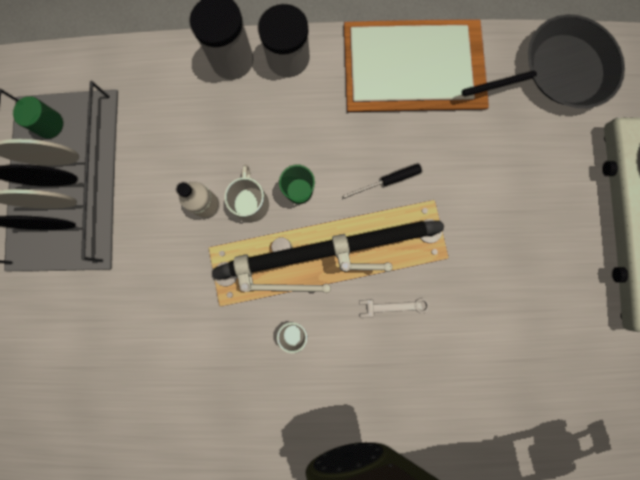

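View pics/side1.png

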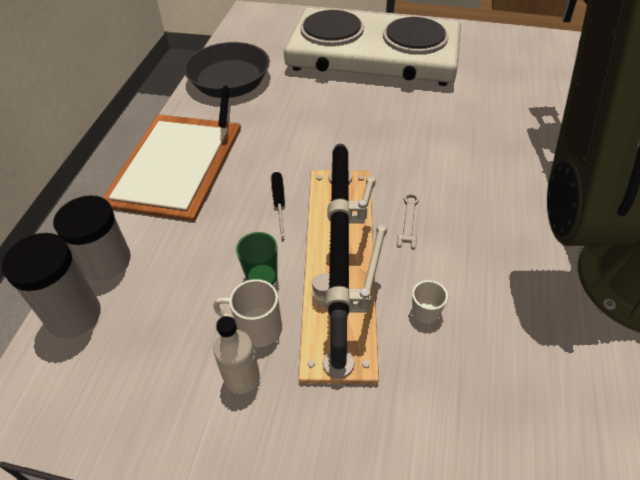

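The top view shows the long lever from its pivot near (245,287) to its tip near (326,289), and the short lever on the right. The cup is at (291,337) and the wrench at (393,307). I'll enlarge both views around the levers.

```bash
sed -i '1a from scipy.spatial.transform import Rotation as Ro' h.py; sed -i "s/np.array(c\['rotation'\])/Ro.from_euler('xyz',c['rotation']).as_matrix()/" h.py
python3 - <<'E'
from h import *
a=load('top1')['pixels'][210:360,210:450,::-1]; b=load('side1')['pixels'][140:390,290:460,::-1]
a=cv2.resize(a,(480*4//4,300),interpolation=3); b=cv2.resize(b,None,fx=2.4,fy=2.4,interpolation=3)
a=cv2.resize(load('top1')['pixels'][210:360,210:400,::-1],None,fx=4,fy=4,interpolation=3)
cv2.imwrite('pics/tc.png',a); cv2.imwrite('pics/sc.png',b)
E
```

```text
(no output)
```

View pics/tc.png

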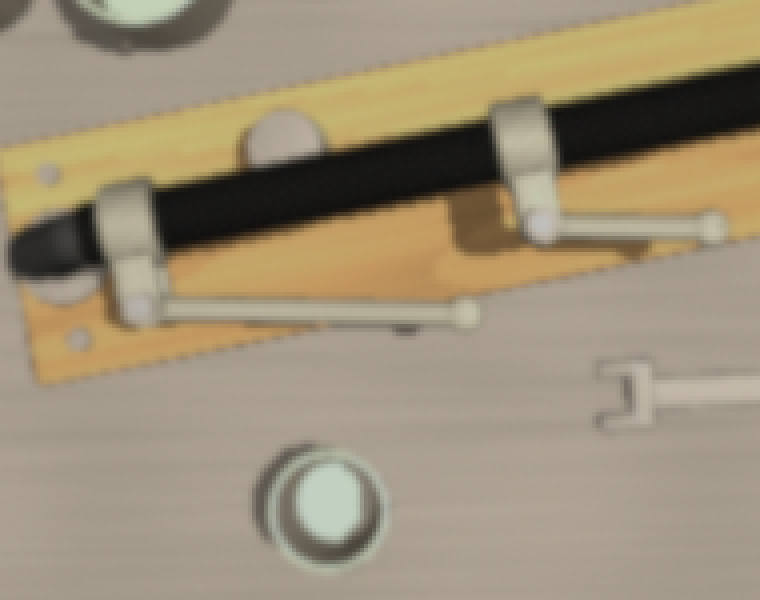

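View pics/sc.png

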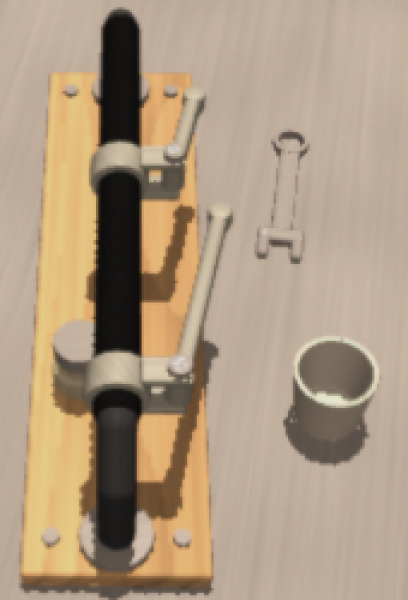

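The crops give the long lever in the top view: pivot (245,287), tip centre (326.5,288.2), bar axis through (255,264) and (395,234). In the side view the pivot is at (365,292) and the tip at (382,229).

Run:
```python
from h import *
t=load('top1');s=load('side1')
for n,a,b in(('piv',(245,287),(365,292)),('tip',(326.5,288.2),(382.1,229.2))):
    print(n,onz(t,a,.129),onz(s,b,.129))
    (o1,d1),(o2,d2)=ray(t,a),ray(s,b); k=np.linalg.lstsq(np.c_[d1,-d2],o2-o1,rcond=None)[0]; print('  tri',o1+k[0]*d1,o2+k[1]*d2)
B=[onz(t,p,.12) for p in((255,263.7),(395,233.7))]; print('bar',B)
f=lambda a,b:np.degrees(np.arctan2(*(b-a)[[1,0]]))
P,T=onz(t,(245,287),.129),onz(t,(326.5,288.2),.129)
print(f(*B),f(P,T),np.linalg.norm(P-T))
print('cup',onz(t,(292,337),.055),'wr',onz(t,(360,308),.005),'shorttip',onz(t,(388,267),.129),'shpiv',onz(t,(345,266),.129))
```

```text
piv [0.50431725 0.22664481 0.129     ] [0.50823921 0.21739722 0.129     ]
  tri [0.50426491 0.22468831 0.13975309] [0.50742805 0.22494057 0.13981439]
tip [0.4988375  0.07361371 0.129     ] [0.50021395 0.08282261 0.129     ]
  tri [0.49882138 0.07363027 0.11885387] [0.50085805 0.07377867 0.11885088]
bar [array([0.5482273 , 0.20871448, 0.12      ]), array([ 0.59901475, -0.05953743,  0.12      ])]
-79.27922837169143 -92.05077488677343 0.1531291781486398
cup [0.40214479 0.1456631  0.055     ] wr [0.45495691 0.00353403 0.005     ] shorttip [ 0.53556676 -0.04249418  0.129     ] shpiv [0.53943916 0.0379363  0.129     ]
```

{"api": "carry_out", "payload": {"plan": [[[0,0,0,0,0,0.078,0],[0,0,0,0,0,0.078,0],[0,0,0,0,0,0.078,0],[0,0,0,0,0,0.076,0],[11,-27,0,0,0,0,0],[11,-27,0,0,0,0,0],[11,-27,0,0,0,0,0],[11,-27,0,0,0,0,0],[11,-27,0,0,0,0,0],[11,-27,0,0,0,0,0],[11,-27,0,0,0,0,0],[11,-27,0,0,0,0,0],[11,-27,0,0,0,0,0],[11,-27,0,0,0,0,0],[11,-27,0,0,0,0,0],[11,-27,0,0,0,0,0],[11,-27,0,0,0,0,0],[11,-27,0,0,0,0,0],[11,-27,0,0,0,0,0],[0,0,0,0,0,0,0]]], "squeeze": 10}}

```text
time_s: 1.77
ee_pos: [0.3287, -0.1289, 0.1832]
eef_rot: [-3.141, -0.0, -0.037]
force: [-1.1, -0.2, 0.3]
grip_width: 0.0005
grip_force: 0.0
```

{"api": "carry_out", "payload": {"plan": [[[9,-24,0,0,0,0,0],[9,-24,0,0,0,0,0],[9,-24,0,0,0,0,0],[9,-24,0,0,0,0,0],[9,-24,0,0,0,0,0],[12,-24,0,0,0,0,0],[15,-24,0,0,0,0,0],[15,-24,0,0,0,0,0],[15,-24,0,0,0,0,0],[15,-22,0,0,0,0,0],[0,0,16,0,0,0,0],[0,0,16,0,0,0,0],[0,0,16,0,0,0,0],[0,0,16,0,0,0,0],[0,0,16,0,0,0,0],[0,0,0,0,0,0,0],[0,0,0,0,0,0,0]]]}}

```text
time_s: 3.18
ee_pos: [0.454, 0.1006, 0.103]
eef_rot: [3.141, 0.001, -0.04]
force: [0.6, 0.6, -0.1]
grip_width: -0.0001
grip_force: 0.0
```

Run:
```python
from h import *
c=snap('side','s2'); t=snap('top','t2'); print(telemetry.get_obs()['ee_pos'],telemetry.get_obs()['force'])
a=cv2.resize(c['pixels'][140:340,290:460,::-1],None,fx=3,fy=3,interpolation=3)
cv2.imwrite('pics/s2c.png',a)
```

```text
[0.45468666 0.1008665  0.10415394] [-0.71398133 -0.46713695  0.28870197]
```

View pics/s2c.png

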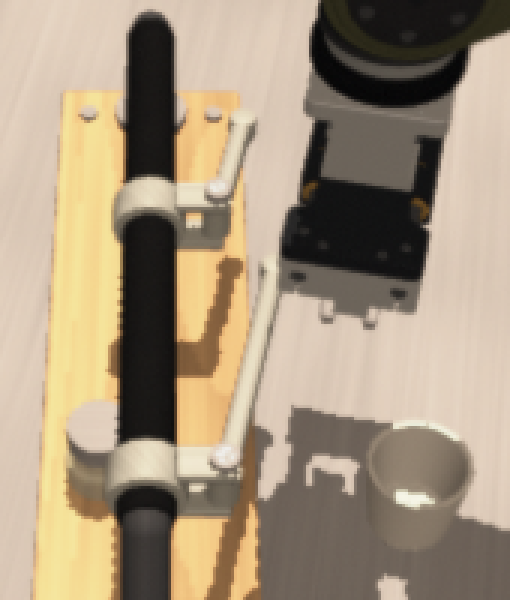

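Run:
```python
from h import *
s=load('s2')
p=proj(s,[[.4545,.101,.104],[.4625,.113,.104],[.4465,.113,.104],[.4625,.113,.13],[.4465,.113,.13]]); print((p-[290,140])*3)
t=load('t2')
cv2.imwrite('pics/t2c.png',cv2.resize(t['pixels'][200:350,210:400,::-1],None,fx=4,fy=4,interpolation=3))
```

```text
[[348.64287226 331.27072445]
 [332.24236895 345.28602545]
 [360.39286877 349.42824526]
 [336.30231014 315.90382466]
 [365.08338456 320.07258607]]
```

View pics/t2c.png

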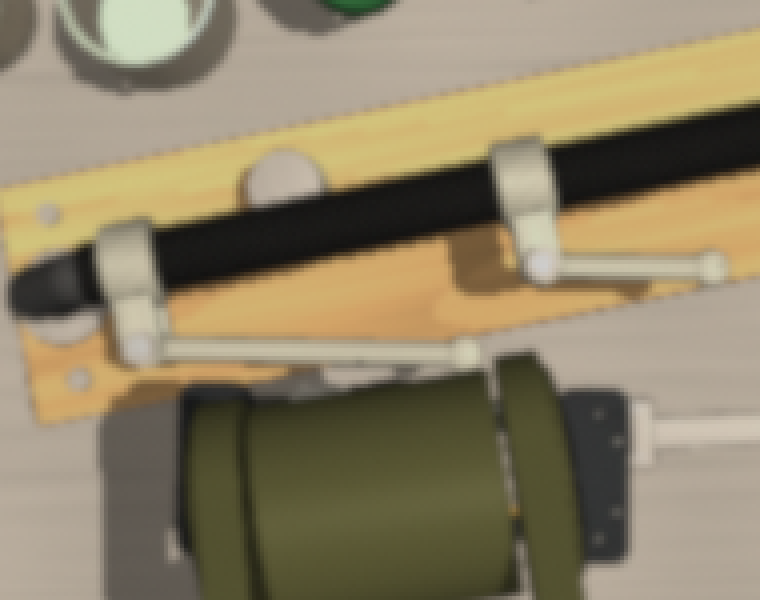

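The top view shows the gripper body covering the fingers, with a light piece just in front of the blade at crop (360,375). I'll enlarge the finger area in the side view.

Run:
```python
from h import *
s=load('s2');t=load('t2')
a=cv2.resize(s['pixels'][225:270,370:440,::-1],None,fx=8,fy=8,interpolation=3)
a=np.clip((a.astype(float)-90)*1.8,0,255)
b=cv2.resize(t['pixels'][280:305,270:340,::-1],None,fx=8,fy=8,interpolation=3)
cv2.imwrite('pics/z.png',np.vstack([a,b]))
print(onz(t,(300,291.5),.104),onz(t,(300,291.5),.2), onz(t,(291,291.5),.104),onz(t,(310,292),.104))
```

```text
[0.49361189 0.12475594 0.104     ] [0.49433427 0.11898427 0.2       ] [0.49398131 0.14210136 0.104     ] [0.4922371 0.1055318 0.104    ][ WARN:0@0.187] global loadsave.cpp:1063 imwrite_ Unsupported depth image for selected encoder is fallbacked to CV_8U.
```

View pics/z.png

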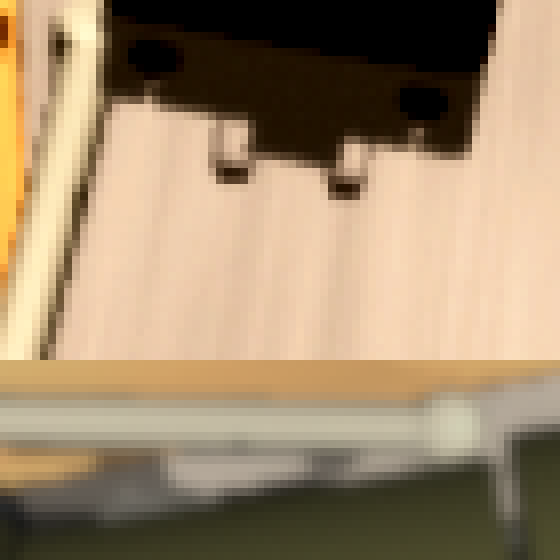

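The fingers sit about where the TCP should be, with tip ends near (230,175) and (345,190) in the zoom. Their front-to-back size is uncertain, so I'll find contact by force.

{"api": "carry_out", "payload": {"plan": [[[5,-2,2,0,0,0,0],[5,-2,2,0,0,0,0],[5,0,0,0,0,0,0],[2,0,0,0,0,0,0],[2,0,0,0,0,0,0],[0,0,0,0,0,0,0],[0,0,0,0,0,0,0]]]}}

```text
time_s: 3.87
ee_pos: [0.4734, 0.1042, 0.0992]
eef_rot: [3.142, 0.0, -0.04]
force: [-0.8, -1.0, -0.4]
grip_width: 0.0005
grip_force: 0.0
```

{"api": "carry_out", "payload": {"plan": [[[2,0,0,0,0,0,0],[2,0,0,0,0,0,0],[0,0,0,0,0,0,0],[0,0,0,0,0,0,0]]]}}

```text
time_s: 4.2
ee_pos: [0.4774, 0.1041, 0.0992]
eef_rot: [3.142, 0.0, -0.04]
force: [0.0, 0.2, 0.4]
grip_width: 0.0008
grip_force: 0.0
```

{"api": "carry_out", "payload": {"plan": [[[2,0,0,0,0,0,0],[2,0,0,0,0,0,0],[0,0,0,0,0,0,0],[0,0,0,0,0,0,0]]]}}

```text
time_s: 4.53
ee_pos: [0.4814, 0.1039, 0.0992]
eef_rot: [3.142, 0.0, -0.04]
force: [-0.1, 0.1, -0.3]
grip_width: 0.0009
grip_force: 0.0
```

{"api": "carry_out", "payload": {"plan": [[[2,0,0,0,0,0,0],[2,0,0,0,0,0,0],[0,0,0,0,0,0,0],[0,0,0,0,0,0,0]]]}}

```text
time_s: 4.87
ee_pos: [0.4854, 0.1038, 0.0992]
eef_rot: [3.142, 0.0, -0.04]
force: [-0.5, -0.6, -0.5]
grip_width: 0.0007
grip_force: 0.0
```

{"api": "carry_out", "payload": {"plan": [[[2,0,0,0,0,0,0],[1,0,0,0,0,0,0],[0,0,0,0,0,0,0],[0,0,0,0,0,0,0]]]}}

```text
time_s: 5.2
ee_pos: [0.4882, 0.1036, 0.0992]
eef_rot: [3.141, 0.001, -0.04]
force: [-3.7, -0.4, 1.2]
grip_width: 0.0004
grip_force: 1.7
```

{"api": "carry_out", "payload": {"plan": [[[2,0,0,0,0,0,0],[1,0,0,0,0,0,0],[0,0,0,0,0,0,0],[0,0,0,0,0,0,0]]]}}

```text
time_s: 5.53
ee_pos: [0.4913, 0.1035, 0.0992]
eef_rot: [3.141, 0.0, -0.04]
force: [-3.1, -1.7, 0.5]
grip_width: 0.0004
grip_force: 2.0
```

{"api": "carry_out", "payload": {"plan": [[[2,0,0,0,0,0,0],[1,0,0,0,0,0,0],[0,0,0,0,0,0,0],[0,0,0,0,0,0,0]]]}}

```text
time_s: 5.87
ee_pos: [0.4942, 0.1034, 0.0992]
eef_rot: [3.142, 0.0, -0.04]
force: [-3.8, -1.4, 0.7]
grip_width: 0.0007
grip_force: 2.2
```

{"api": "carry_out", "payload": {"plan": [[[3,0,0,0,0,-0.035,0],[3,0,0,0,0,-0.035,0],[3,0,0,0,0,-0.035,0],[3,0,0,0,0,-0.03,0],[3,0,0,0,0,-0.03,0],[3,0,0,0,0,-0.03,0],[0,0,0,0,0,0,0],[0,0,0,0,0,0,0]]]}}

```text
time_s: 6.53
ee_pos: [0.512, 0.1035, 0.0991]
eef_rot: [3.141, 0.001, 0.155]
force: [-6.7, -6.6, 1.9]
grip_width: 0.0005
grip_force: 3.8
```

{"api": "carry_out", "payload": {"plan": [[[1.5,0,0,0,0,-0.012,0],[1,0,0,0,0,-0.01,0],[0,0,0,0,0,0,0],[0,0,0,0,0,0,0]]]}}

```text
time_s: 6.87
ee_pos: [0.5144, 0.1039, 0.0991]
eef_rot: [3.14, 0.001, 0.177]
force: [-7.2, -7.2, 2.6]
grip_width: 0.0008
grip_force: 4.0
```

{"api": "carry_out", "payload": {"plan": [[[1,0,0,0,0,-0.008,0],[1,0,0,0,0,-0.007,0],[0,0,0,0,0,0,0],[0,0,0,0,0,0,0]]]}}

```text
time_s: 7.2
ee_pos: [0.5163, 0.1041, 0.0991]
eef_rot: [3.14, 0.001, 0.192]
force: [-6.0, -9.3, 1.4]
grip_width: 0.0006
grip_force: 4.2
```

{"api": "carry_out", "payload": {"plan": [[[0,1,0,0,0,0,0],[0,1,0,0,0,0,0],[0,0,0,0,0,0,0]]]}}

```text
time_s: 7.45
ee_pos: [0.5164, 0.1034, 0.099]
eef_rot: [-3.141, 0.002, 0.192]
force: [-8.1, 1.8, 1.3]
grip_width: 0.0004
grip_force: 3.9
```

{"api": "carry_out", "payload": {"plan": [[[1,0.2,0,0,0,-0.008,0],[1,0.2,0,0,0,-0.008,0],[0,0,0,0,0,0,0],[0,0,0,0,0,0,0]]]}}

```text
time_s: 7.78
ee_pos: [0.518, 0.1035, 0.099]
eef_rot: [-3.14, 0.003, 0.208]
force: [-12.6, 2.5, 3.8]
grip_width: 0.0007
grip_force: 5.5
```

{"api": "carry_out", "payload": {"plan": [[[0.7,0,0,0,0,0,0],[0,0,0,0,0,0,0],[0,0,0,0,0,0,0]]]}}

```text
time_s: 8.03
ee_pos: [0.5182, 0.1035, 0.0989]
eef_rot: [-3.14, 0.004, 0.208]
force: [-15.2, 0.5, 5.9]
grip_width: 0.0004
grip_force: 7.5
```

Run:
```python
from h import *
s=snap('side','s3');t=snap('top','t3');o=telemetry.get_obs(); print(o['ee_pos'],o['force'],o['time_s'])
a=cv2.resize(s['pixels'][180:320,310:420,::-1],None,fx=4,fy=4,interpolation=3)
b=cv2.resize(t['pixels'][220:320,220:310,::-1],None,fx=4,fy=4,interpolation=3)
a=a[:400]; cv2.imwrite('pics/z3.png',np.hstack([a,b[:400]]))
```

```text
[0.51815092 0.1035496  0.09891474] [-14.85859069   0.56449453   5.42006694] 8.1333
```

View pics/z3.png

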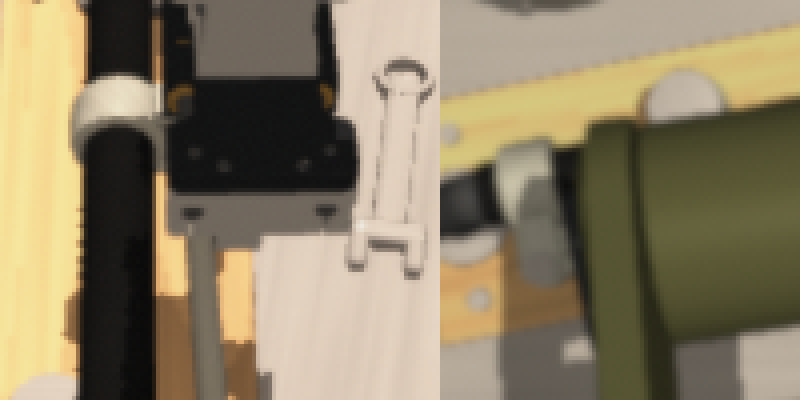

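The light shapes are the wrench, not finger tips. The blade now lies parallel to the bar with a clear gap, and force rises without movement, so it's at its stop. I'll hold, then back off clear.

{"api": "carry_out", "payload": {"plan": [[[0,0,0,0,0,0,0],[0,0,0,0,0,0,0],[0,0,0,0,0,0,0],[0,0,0,0,0,0,0],[0,0,0,0,0,0,0],[0,0,0,0,0,0,0],[-4,0,0,0,0,0.03,0],[-4,0,0,0,0,0.03,0],[-4,0,0,0,0,0.03,0],[-4,0,0,0,0,0.03,0],[-4,0,0,0,0,0.03,0],[-4,0,0,0,0,0.03,0],[-4,0,0,0,0,0.03,0],[-4,0,0,0,0,0.03,0],[-4,0,0,0,0,0,0],[-4,0,0,0,0,0,0],[-4,0,0,0,0,0,0],[-4,0,0,0,0,0,0],[0,0,0,0,0,0,0],[0,0,0,0,0,0,0]]]}}

```text
time_s: 9.8
ee_pos: [0.4722, 0.1004, 0.0994]
eef_rot: [-3.142, -0.001, -0.032]
force: [0.5, 0.4, 0.9]
grip_width: 0.0005
grip_force: 0.0
```

{"api": "carry_out", "payload": {"plan": [[[0,0,0,0,0,0,0],[0,0,0,0,0,0,0],[0,0,0,0,0,0,0],[0,0,0,0,0,0,0],[0,0,0,0,0,0,0],[0,0,0,0,0,0,0]]]}}

```text
time_s: 10.3
ee_pos: [0.4721, 0.1004, 0.0992]
eef_rot: [3.142, 0.0, -0.032]
force: [0.1, 0.2, -0.6]
grip_width: 0.0004
grip_force: 0.0
```

Run:
```python
from h import *
s=snap('side','s4');o=telemetry.get_obs(); print(o['ee_pos'],o['eef_rot'],o['force'],o['time_s'])
d=[load(k)['pixels'][225:300,350:400].astype(int) for k in('side1','s4','s3')]
print([abs(d[0]-x)[35:].mean() for x in d])
```

```text
[0.47208881 0.10042757 0.09924079] [-3.14158641e+00  5.22227074e-05 -3.22199376e-02] [-0.18717593  0.64403942  0.12185771] 10.35
[np.float64(0.0), np.float64(36.49366666666667), np.float64(46.38033333333333)]
```

Run:
```python
from h import *
a=[cv2.resize(load(k)['pixels'][200:320,320:410,::-1],None,fx=4,fy=4,interpolation=3) for k in('side1','s4')]
cv2.imwrite('pics/z4.png',np.hstack(a))
```

```text
(no output)
```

View pics/z4.png

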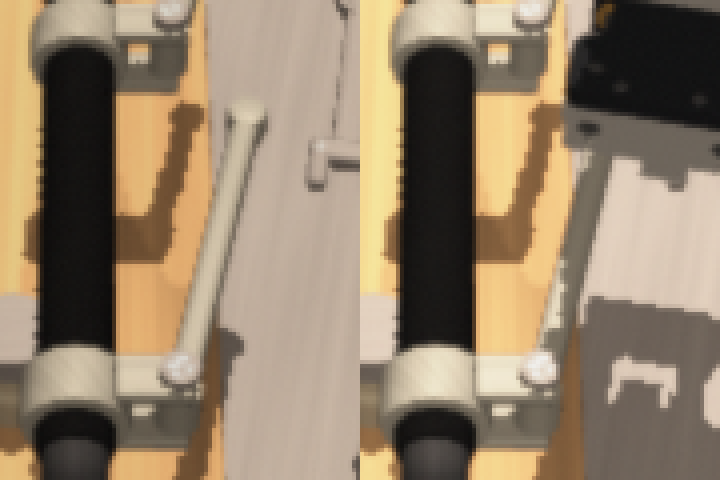

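The right half shows the lever fully out again, at the same angle as at the start. Now the second press.

{"api": "carry_out", "payload": {"plan": [[[0,-2,0,0,0,0,0],[0,-3,0,0,0,0,0],[4,0,0,0,0,0,0],[4,0,0,0,0,0,0],[4,0,0,0,0,0,0],[3,0.4,0,0,0,-0.022,0],[3,0.4,0,0,0,-0.022,0],[3,0.4,0,0,0,-0.022,0],[3,0.4,0,0,0,-0.022,0],[3,0.4,0,0,0,-0.022,0],[3,0.4,0,0,0,-0.022,0],[3,0.4,0,0,0,-0.022,0],[3,0.4,0,0,0,-0.022,0],[3,0.4,0,0,0,-0.022,0],[3,0.4,0,0,0,-0.022,0],[2,0.3,0,0,0,-0.02,0],[0,0,0,0,0,0,0],[0,0,0,0,0,0,0]]]}}

```text
time_s: 11.85
ee_pos: [0.5158, 0.1034, 0.099]
eef_rot: [-3.141, 0.002, 0.209]
force: [-7.6, 3.0, 4.0]
grip_width: 0.0006
grip_force: 3.6
```

{"api": "carry_out", "payload": {"plan": [[[1,0,0,0,0,0,0],[0,0,0,0,0,0,0],[0,0,0,0,0,0,0]]]}}

```text
time_s: 12.1
ee_pos: [0.5167, 0.1035, 0.099]
eef_rot: [-3.141, 0.002, 0.209]
force: [-8.4, 2.0, 3.0]
grip_width: 0.0003
grip_force: 3.8
```

{"api": "carry_out", "payload": {"plan": [[[1,0,0,0,0,0,0],[0.7,0,0,0,0,0,0],[0,0,0,0,0,0,0],[0,0,0,0,0,0,0]]]}}

```text
time_s: 12.43
ee_pos: [0.5179, 0.1037, 0.099]
eef_rot: [-3.141, 0.003, 0.209]
force: [-11.9, 1.6, 5.3]
grip_width: 0.0006
grip_force: 5.5
```

{"api": "carry_out", "payload": {"plan": [[[0.5,0,0,0,0,0,0],[0,0,0,0,0,0,0],[0,0,0,0,0,0,0],[0,0,0,0,0,0,0],[0,0,0,0,0,0,0],[0,0,0,0,0,0,0],[0,0,0,0,0,0,0]]]}}

```text
time_s: 13.02
ee_pos: [0.518, 0.1037, 0.0989]
eef_rot: [-3.141, 0.004, 0.209]
force: [-14.0, 0.3, 6.9]
grip_width: 0.0004
grip_force: 6.9
```

At the stop again, at the same position and the same 14–15 N as the first press. Handing in.

```bash
python3 -c "
from station import ctrl; print(ctrl.hand_in())"
```

```text
the job is handed in; nothing more can be done
None
```

I pressed the long brake lever to its stop, held it there, and let it spring fully out; I then pressed it to the stop again (about 14 N) and handed the job in at 13 s, still holding it.

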